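# Prop the cutting board against the bread bin

### The job

Put away the cutting board with the handle: take it out of the dish drainer and lean it, handle up and square, against the middle of the bread bin's front, with its foot on the worktop four or five centimetres out from the bin. Block its foot with the heavy grill press so that it cannot slide away: the press flat on the worktop in front of the board, one long side right up against the whole foot. Leave the small board in the drainer and everything else where it stands.

Things in the scene. Friction and masses are not known exactly. Their poses are not given: they have to be found in the camera images.
- board: cutting board to put away: brown wood, paddle-shaped, 14 mm thick, 0.2-0.4 kg. Body 150 mm wide, 140 high; a handle 44 wide with a hang hole rises from the middle of the top edge to 200 mm. It starts upright, handle up, in an outer slot of the drainer, foot 15 mm above the worktop. Origin: centre of the foot, mid-thickness; x across the thickness, y along the width, z from foot to handle
- small_board: small plain pale board without handle, 13 mm thick, 125 mm wide, 105 mm high, standing in the other outer slot of the drainer; it stays there. Origin at the centre of its foot, z up
- drainer: fixed steel-wire dish drainer, 150 (x) by 180 mm (y). Three slots along its y at x = -48, 0 and 48 mm, each 19 mm wide between wire hoops reaching 80 mm above the worktop; things in it stand on wires 15 mm up. A fixed white plate in the middle slot reaches 124 mm. Origin: centre of its underside, z up
- bread_bin: fixed low bread bin, white with a pale wooden lid: 200 mm deep (x), 240 wide (y), 130 high; flat upright front at x = -100 mm, facing the robot, its top edge rounded by 4 mm; a knob 12 mm high stands on the lid at x = +30 mm. Origin: centre of its underside, y along the front, z up
- press: heavy loose cast-iron grill press, 0.5-0.85 kg: dark plate 100 (x) by 180 (y) by 12 mm thick, with a wooden bar handle over it, 24 mm thick, 136 mm long along y, axis 64 mm above the underside, on posts at y = +-58 mm; the bar is free to be gripped between them; lifted, the plate may swing a little about it. Origin: centre of the plate's underside, z up
- glass: drinking glass, 81 mm wide, 88 mm high, on the worktop; stays. Origin at the centre of its underside
- mill: small salt shaker, 44 mm wide, 90 mm high; stays. Origin at the centre of its underside
- mug: striped mug, 82 by 114 by 90 mm; stays. Origin at the centre of its underside
- tin: food tin, 75 mm wide, 58 mm high; stays. Origin at the centre of its underside

How it is judged:
By the outcome, as a careful person would: the job done as asked, in the order asked, and still so for the second after the job is handed in, with the robot touching nothing.
It also fails if it takes over 53 s, if anything falls off the work surface, if the arm or the gripper's body presses on something with over 40 N, if the wrist force passes 120 N, or if a joint passes its speed limit or range.

### The arm

A 7-joint arm with a two-finger parallel gripper is mounted at the origin on a cart in front of the work surface, level with it; the furniture and walls round the work are solid. World frame = base frame: x ahead of the robot, y to its left, z up, the work surface at z = 0. Lengths are in m, angles in rad, forces in N, time in s.
With the tool pointing down it reaches from about 0.425 to 1.025 m from the base axis. Payload 3.6 kg.
Tool frame: the origin (TCP) lies midway between the tips of the shut fingers; the grasp point (between the pads) lies 19 mm behind it; z points along the fingers, y is the line along which they close (so a half turn about z gives the same grasp; the last joint's range is limited). The gripper opens to 85 mm and grips with 20 to 120 N. Pads are 22 mm wide; open, the fingers measure 114 mm over their backs; the gripper's body (76 mm by 85 mm) begins 54 mm behind the grasp point. The pads swing forward as they close: fully open they stand 13 mm farther back than shut.
Start: joints at [1.232, 0.591, 0.048, 1.609, -0.033, 0.943, -0.034], TCP at [0.176, -0.703, 0.231] pointing down, gripper open.
Joint ranges: [-2.69, 2.69], [-0.47, 2.24], [-1.27, 1.36], [0.19, 2.51], [-1.53, 4.68], [0.08, 2.07], [-3.09, 3.09]. Speed limits (rad/s): [2.57, 2.57, 3.14, 3.14, 3.14, 3.14, 3.14].

### API

Orientations are given as a rotation vector (axis times angle).
In Python, from rig import manip gives the robot as it stands.
- The arm moves only by the tool drive_tool, never from a script. Its arguments are lists of equal length, an entry for each row: "hand": the closure, from 0 (fully open) to 1 (shut); "linear": the shift along the tool's x, y, z scaled (see below), a list of three; "delta_rot": the turn, a rotation vector about the tool's x, y, z scaled (see below), a list of three. A call has 1 to 8 rows; each row shifts and turns the commanded pose from where the row before left it, along the tool's axes as they then stand; what a row does not reach is not made up. The controller multiplies each number of a shift by 20 mm and each number of a turn by 8 degrees. A row lasts 1/10 s, in which the tool goes at most 50 mm and 8.59 degrees, less where a joint would pass 70% of its speed; a pose out of reach is approached as far as the arm can. A call with a number of a shift or a turn outside -1 to 1 is refused whole. A call with a gripper value outside its range is refused whole. The fingers move at their own pace and stop on an object; "grip_force" is the grip in N (left out, the last holds). Time passes only in rows, so rows that do not move let the fingers close. It gives the time, the measured TCP pose, the force, the opening and the grip force at its end, in the units of the state.
- manip.observe(): the state, without advancing time (a new reading comes with each control period).
- manip.capture(name): name is "side" or "top"; returns (picture, depth): 384x512x3 uint8, red, green, blue; 384x512 float32, m along the optical axis (not along the pixel's ray), 0 where there is no reading.
- manip.camera_info(name): a dict with "fovy" (degrees; the focal length in pixels is half the picture's height over the tangent of half this angle, whatever the lens; pixels are square), "cx", "cy" (the principal point, pixels), "R" (3x3) and "t" (3): a world point X has camera coordinates R X + t. Camera axes: x right, y down, z forward; pixel columns grow to the right and rows downward; lengths in m; the calibration is good to about 2 mm. A picture is of the moment at which its call begins. camera_info takes no time and is no camera call.
- manip.job_done(): hands the job in; it is judged then, once.
The state is a dict: "t": time; "q": joint angles; "dq": joint speeds; "effort": joint torques, N m; "ee_pos": TCP position; "eef_rot": TCP orientation; "contact_force": force on the tool from outside, world axes, zero at the start; "moment": the same for the moment, N m; "width": opening from 0.0 (shut) to 1.0 (fully open); "grip_force": force on a finger pad.
Only numpy, scipy, OpenCV 4.12 (cv2) and the standard library are available. Lean on these libraries where they do the work, as an engineer would, in place of code of your own. Each camera call takes 0.05 s, during which the arm holds its last target. There are 200 camera calls.

## Working session

There is one attempt and no reset: what is moved stays moved. The work goes in short steps, Python scripts to look and compute and a tool call to move; the robot and the scene stay as the last step left them, time stands still between calls to the robot, and variables do not carry over. Pictures are saved under pics/ and viewed, at most 12 in all, crops included, and the job is handed in when it is done.

Besides the shell and the picture viewer there is one more tool, called after "Emit:" as a command line: name --argument value ..., lists and objects as JSON in quotes. drive_tool: Moves the arm, as the interface text tells. Its arguments: {"type":"object","properties":{"hand":{"type":"array","items":{"type":"number"}},"linear":{"type":"array","items":{"type":"array","items":{"type":"number","minimum":-1,"maximum":1}}},"delta_rot":{"type":"array","items":{"type":"array","items":{"type":"number","minimum":-1,"maximum":1}}},"grip_force":{"type":"number"}},"required":["hand","linear","delta_rot"]}

```bash
mkdir -p pics; ls
python3 - <<'E'
from rig import manip
import cv2,numpy as np
s=manip.observe(); print(s)
for n in ("side","top"):
    p,d=manip.capture(n); cv2.imwrite(f"pics/{n}0.png",cv2.cvtColor(p,cv2.COLOR_RGB2BGR)); np.save(f"pics/{n}0.npy",d)
    print(n,manip.camera_info(n),(d>0).mean())
E
```

```text
pics
{'t': 0.0, 'q': array([ 1.23248059,  0.59215017,  0.0483051 ,  1.60983639, -0.03331508,
        0.94264265, -0.03369067]), 'dq': array([-0.00076516, -0.00034776, -0.00236975, -0.00026584,  0.00073768,
        0.001325  , -0.00109803]), 'effort': array([ 1.02025756e-04, -5.48697996e+01,  1.54657502e+00, -1.98125714e+01,
        9.41616017e-03,  8.86554772e-03,  4.72023189e-06]), 'ee_pos': array([ 0.17553249, -0.70258667,  0.23011339]), 'eef_rot': array([-3.11589046e+00, -3.83446561e-01,  6.12611379e-04]), 'contact_force': array([0.90910693, 0.03491104, 0.31319527]), 'moment': array([ 0.01752335,  0.00666927, -0.01024825]), 'grip_force': 0.0, 'width': 1.00099910544872}
side {'fovy': 50.04507693103587, 'cx': 253.90466672555965, 'cy': 194.3470702067999, 'R': array([[-0.96951273,  0.24455552, -0.01541659],
       [ 0.21654829,  0.8256386 , -0.52098728],
       [-0.11468178, -0.50844223, -0.85342521]]), 't': array([ 0.48589959, -0.17682564,  1.30224693])} 0.9962310791015625
top {'fovy': 51.50306897828104, 'cx': 259.522180113704, 'cy': 189.77441273138174, 'R': array([[-0.01214871, -0.99991826, -0.00398502],
       [-0.99225442,  0.01254814, -0.12358684],
       [ 0.12362675,  0.00245273, -0.99232576]]), 't': array([0.11976818, 0.53985373, 1.20634951])} 0.9960174560546875
```

View pics/top0.png

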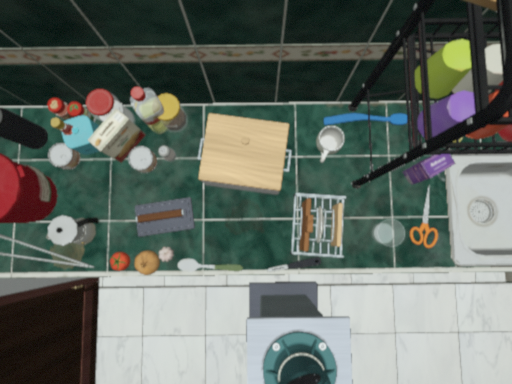

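View pics/side0.png

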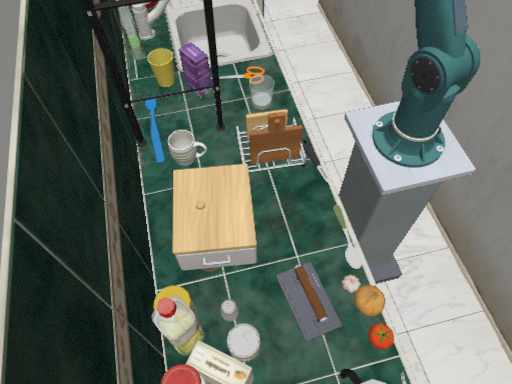

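The top view shows the bin at about (245,152), the drainer at (320,225) with the brown board on its left at (307,222), and the press at (165,217). The side view agrees. Next I measure these with the depth.

```bash
cat > h.py <<'E'
import numpy as np,cv2
from rig import manip
def cam(n,shape=(384,512)):
    c=manip.camera_info(n); f=shape[0]/2/np.tan(np.radians(c["fovy"])/2); return f,c["cx"],c["cy"],np.array(c["R"]),np.array(c["t"])
def cloud(n,d):
    f,cx,cy,R,t=cam(n); v,u=np.mgrid[0:d.shape[0],0:d.shape[1]]
    P=np.stack([(u-cx)/f*d,(v-cy)/f*d,d],-1); return (P-t)@R   # R^T(P-t)
def proj(n,X):
    f,cx,cy,R,t=cam(n); c=np.atleast_2d(X)@R.T+t; return np.c_[f*c[:,0]/c[:,2]+cx,f*c[:,1]/c[:,2]+cy]
def rect(P):
    r=cv2.minAreaRect((P[:,:2]*1000).astype(np.float32)); return np.round(r[0],1),np.round(r[1],1),round(r[2],1)
def shot(n):
    p,d=manip.capture(n); return p,d,cloud(n,d)
E
python3 - <<'E'
from h import *
for n in("top","side"):
    d=np.load(f"pics/{n}0.npy"); W=cloud(n,d); img=cv2.imread(f"pics/{n}0.png")
    def sel(x0,x1,y0,y1,z0,z1):
        m=(d>0)
        for i,(a,b) in enumerate(((x0,x1),(y0,y1),(z0,z1))): m&=(W[...,i]>a)&(W[...,i]<b)
        return m
    if n=="top":
        for nm,px in dict(bin=(245,165),press=(145,205),bar=(160,217),board=(307,200),small=(338,225),mug=(330,138),glass=(388,233),mill=(167,152),drainL=(294,225)).items(): print(nm,px,W[px[1],px[0]].round(3))
    np.save(f"pics/{n}W.npy",W)
    b=W[(d>0)&(W[...,2]>.1)&(W[...,2]<.15)]
    m=sel(.45,.9,-.05,.45,.115,.14); print(n,"bin lid",m.sum(),rect(W[m]))
    m=sel(.3,.6,.25,.6,.006,.025); print("press plate",m.sum(),rect(W[m]),W[m][:,2].mean())
    m=sel(.3,.6,.25,.6,.05,.09); print("bar",m.sum(),rect(W[m]),W[m][:,2].max())
    m=sel(.25,.6,-.2,.1,.14,.26); print("board hi",m.sum(),rect(W[m]) if m.sum() else 0, W[m].max(0) if m.sum() else 0)
    m=sel(.25,.6,-.2,.1,.1,.26); print("board/small/plate",m.sum()); 
    # heights hist
E
python3 - <<'E'
import cv2
a=cv2.imread('pics/top0.png')[90:275,125:405]; cv2.imwrite('pics/topc.png',cv2.resize(a,None,fx=2.85,fy=2.85,interpolation=cv2.INTER_CUBIC))
E
```

```text
bin (245, 165) [0.602 0.154 0.128]
press (145, 205) [0.5   0.475 0.015]
bar (160, 217) [0.458 0.411 0.077]
board (307, 200) [ 0.496 -0.02   0.153]
small (338, 225) [ 0.426 -0.111  0.12 ]
mug (330, 138) [ 0.71  -0.117  0.007]
glass (388, 233) [ 0.403 -0.287  0.009]
mill (167, 152) [0.653 0.391 0.088]
drainL (294, 225) [0.431 0.007 0.016]
top bin lid 6181 (array([666. , 207.2]), array([479.9, 383.3]), 84.6)
press plate 1667 (array([450. , 418.3]), array([336.4, 295.7]), 90.0) 0.013574069704239298
bar 727 (array([420.8, 400.2]), array([198.2, 368.8]), 19.0) 0.08969477157041532
board hi 469 (array([496.5, -81.4]), array([ 99.3, 302.8]), 46.3) [ 0.59815578 -0.00599755  0.2590771 ]
board/small/plate 1307
side bin lid 7189 (array([663.2, 214. ]), array([498.1, 389.1]), 85.4)
press plate 2544 (array([435.6, 423. ]), array([298.4, 318.8]), 5.9) 0.01350759229846106
bar 1155 (array([431.6, 410.3]), array([209. , 363.5]), 23.8) 0.08921954656615323
board hi 855 (array([501.2, -77.7]), array([ 96.7, 303.1]), 47.8) [ 0.59965547 -0.00306315  0.25990267]
board/small/plate 1997
```

View pics/topc.png

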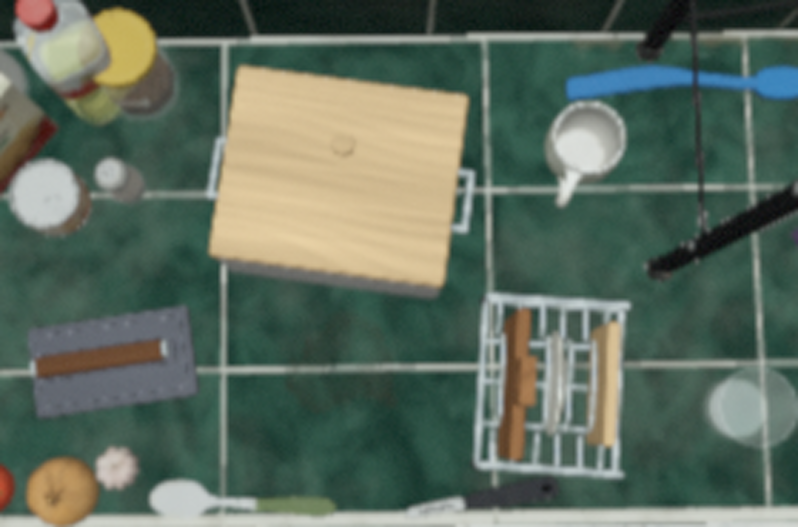

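The enlarged top crop shows the bin's front lid edge running from (210,258) to (443,288), so the bin is yawed about -7°. The brown board runs along world x, with its ends at (516,310) and (511,460) and its handle at about (527,378). The press bar runs from (38,367) to (165,350). The glass and mill stand clear.

```bash
cat > meas.py <<'E'
from h import *
def comps(W,d,m,amin):
    n,l,s,c=cv2.connectedComponentsWithStats(m.astype(np.uint8)); out=[]
    for i in range(1,n):
        if s[i,4]>=amin:
            P=W[l==i]; out.append((s[i,4],c[i].round(0),*rect(P),P.mean(0).round(4)))
    return out
E
python3 - <<'E'
from meas import *
for n in("top","side"):
    d=np.load(f"pics/{n}0.npy"); W=cloud(n,d); img=cv2.imread(f"pics/{n}0.png"); hsv=cv2.cvtColor(img,cv2.COLOR_BGR2HSV)
    print(n); z=W[...,2]; x=W[...,0]; y=W[...,1]; R=(x>.3)&(x<.85)&(y<.62)&(y>-.35)
    for nm,a,b,k in(("lid",.122,.136,2000),("press",.008,.02,300),("bar",.06,.085,60),("h>.135",.138,.25,25),("h .11-.123",.112,.124,20)):
        for o in comps(W,d,R&(z>a)&(z<b),k): print(nm,o)
    brown=(hsv[...,0]>4)&(hsv[...,0]<16)&(hsv[...,1]>100)&(x>.3)&(x<.6)&(y>-.1)&(y<.06)
    P=W[brown]; print("brown",len(P),[np.percentile(P[:,i],[1,50,99]).round(3) for i in range(3)])
    for a,b in((.145,.165),(.18,.225)):
        Q=P[(P[:,2]>a)&(P[:,2]<b)]; print(a,len(Q),rect(Q) if len(Q)>4 else 0,Q.mean(0).round(4),Q[:,2].max())
E
```

```text
top
lid (np.int32(5443), array([244., 151.]), array([645.4, 157.9]), array([240.3, 200.6]), 81.5, array([0.6429, 0.1576, 0.1301]))
press (np.int32(1376), array([165., 217.]), array([464. , 414.6]), array([ 99.6, 180.1]), 7.8, array([0.4625, 0.4103, 0.0138]))
bar (np.int32(528), array([266.,  95.]), array([834. ,  91.4]), array([566.1,   5.5]), 90.0, array([0.8338, 0.0899, 0.0725]))
bar (np.int32(112), array([170., 123.]), array([748.6, 390.3]), array([ 34.2, 116.4]), 26.9, array([0.747 , 0.3875, 0.0721]))
bar (np.int32(129), array([126., 143.]), array([685.6, 520.3]), array([  5.7, 117.8]), 50.5, array([0.686 , 0.5205, 0.073 ]))
bar (np.int32(108), array([325., 150.]), array([659. , -86.2]), array([78. , 69.8]), 58.2, array([ 0.6567, -0.0881,  0.0749]))
bar (np.int32(101), array([333., 225.]), array([ 428.6, -104.6]), array([  8.9, 119.2]), 85.9, array([ 0.4267, -0.1058,  0.0746]))
bar (np.int32(69), array([301., 225.]), array([429.6,  -8.4]), array([  7. , 107.3]), 85.4, array([ 0.4294, -0.0086,  0.0752]))
bar (np.int32(374), array([159., 215.]), array([464.2, 414.2]), array([ 23.9,
[... 6611 characters left out ...]
123 (np.int32(29), array([153., 351.]), array([837.5, 468.6]), array([ 1.9, 46.6]), 1.1, array([0.8373, 0.4686, 0.118 ]))
h .11-.123 (np.int32(25), array([155., 372.]), array([837.2, 512.1]), array([35.1,  1.7]), 89.1, array([0.8373, 0.5117, 0.1176]))
h .11-.123 (np.int32(38), array([348., 373.]), array([454.1, 611.2]), array([14.4, 12.9]), 25.6, array([0.455 , 0.6103, 0.1202]))
brown 1732 [array([0.363, 0.434, 0.506]), array([-0.025, -0.012, -0.005]), array([0.023, 0.116, 0.216])]
0.145 269 (array([433.4, -16.6]), array([ 16.5, 147.8]), 84.9) [ 0.4352 -0.0143  0.1532] 0.16440887118527808
0.18 200 (array([433.7, -16.8]), array([17.8, 43.8]), 83.8) [ 0.4337 -0.0142  0.2028] 0.2189774062718979
```

```bash
cat > plan.py <<'E'
from h import *
from scipy.spatial.transform import Rotation as Ro
def Rt(yang,tilt=0):
    """tool y axis horizontally at yang deg (world), z down; tilt deg leans the hand towards tool +y"""
    a=np.radians(yang); y=np.array([np.cos(a),np.sin(a),0]); z=np.array([0,0,-1.]); x=np.cross(y,z)
    return Ro.from_matrix(np.c_[x,y,z])*Ro.from_rotvec([np.radians(tilt),0,0])
def plan(p,R,n=None):
    s=manip.observe(); p0=s["ee_pos"]; R0=Ro.from_rotvec(s["eef_rot"])
    w=(R0.inv()*R).as_rotvec(); D=np.array(p)-p0
    k=max(np.degrees(abs(w)).max()/8,np.abs(R0.inv().apply(D)).max()/.02,np.abs(R.inv().apply(D)).max()/.02,np.linalg.norm(D)/.0245)
    n=n or int(np.ceil(k)); L=[];T=[]
    for i in range(n):
        Ri=R0*Ro.from_rotvec(w*i/n); L.append(np.round(Ri.inv().apply(D/n)/.02,2).tolist()); T.append(np.round(np.degrees(w)/n/8,3).tolist())
    print("t",round(s["t"],2),"p",p0.round(4),"err",(D*1000).round(1),"rot err deg",np.degrees(w).round(2),"width",round(s["width"],3),"F",s["contact_force"].round(1),"rows",n)
    for i in range(n): print(L[i],T[i])
E
python3 - <<'E'
from plan import *
plan([.431,-.0175,.27],Rt(-94.5))
E
```

```text
t 0.1 p [ 0.1755 -0.7026  0.2302] err [255.5 685.1  39.8] rot err deg [-0.12  0.03 18.53] width 1.003 F [-0.1  0.   0.3] rows 36
[0.57, -0.84, -0.05] [-0.0, 0.0, 0.064]
[0.57, -0.84, -0.05] [-0.0, 0.0, 0.064]
[0.56, -0.85, -0.05] [-0.0, 0.0, 0.064]
[0.55, -0.85, -0.05] [-0.0, 0.0, 0.064]
[0.54, -0.86, -0.05] [-0.0, 0.0, 0.064]
[0.54, -0.86, -0.05] [-0.0, 0.0, 0.064]
[0.53, -0.87, -0.05] [-0.0, 0.0, 0.064]
[0.52, -0.87, -0.05] [-0.0, 0.0, 0.064]
[0.51, -0.88, -0.05] [-0.0, 0.0, 0.064]
[0.51, -0.88, -0.05] [-0.0, 0.0, 0.064]
[0.5, -0.89, -0.05] [-0.0, 0.0, 0.064]
[0.49, -0.89, -0.05] [-0.0, 0.0, 0.064]
[0.48, -0.89, -0.05] [-0.0, 0.0, 0.064]
[0.47, -0.9, -0.05] [-0.0, 0.0, 0.064]
[0.47, -0.9, -0.05] [-0.0, 0.0, 0.064]
[0.46, -0.91, -0.05] [-0.0, 0.0, 0.064]
[0.45, -0.91, -0.05] [-0.0, 0.0, 0.064]
[0.44, -0.91, -0.05] [-0.0, 0.0, 0.064]
[0.43, -0.92, -0.05] [-0.0, 0.0, 0.064]
[0.42, -0.92, -0.05] [-0.0, 0.0, 0.064]
[0.42, -0.93, -0.05] [-0.0, 0.0, 0.064]
[0.41, -0.93, -0.05] [-0.0, 0.0, 0.064]
[0.4, -0.93, -0.05] [-0.0, 0.0, 0.064]
[0.39, -0.94, -0.05] [-0.0, 0.0, 0.064]
[0.38, -0.94, -0.05] [-0.0, 0.0, 0.064]
[0.37, -0.94, -0.05] [-0.0, 0.0, 0.064]
[0.37, -0.95, -0.05] [-0.0, 0.0, 0.064]
[0.36, -0.95, -0.05] [-0.0, 0.0, 0.064]
[0.35, -0.95, -0.05] [-0.0, 0.0, 0.064]
[0.34, -0.96, -0.05] [-0.0, 0.0, 0.064]
[0.33, -0.96, -0.05] [-0.0, 0.0, 0.064]
[0.32, -0.96, -0.05] [-0.0, 0.0, 0.064]
[0.31, -0.97, -0.06] [-0.0, 0.0, 0.064]
[0.31, -0.97, -0.06] [-0.0, 0.0, 0.064]
[0.3, -0.97, -0.06] [-0.0, 0.0, 0.064]
[0.29, -0.97, -0.06] [-0.0, 0.0, 0.064]
```

Emit:
drive_tool --hand '[0,0,0,0,0,0,0,0]' --linear '[[0.55,-0.85,-0.2],[0.55,-0.85,-0.2],[0.55,-0.85,-0.2],[0.55,-0.85,-0.2],[0.55,-0.85,-0.2],[0.55,-0.85,-0.2],[0.55,-0.85,-0.2],[0.55,-0.85,-0.2]]' --delta_rot '[[0,0,0.06],[0,0,0.06],[0,0,0.06],[0,0,0.06],[0,0,0.06],[0,0,0.06],[0,0,0.06],[0,0,0.06]]' --grip_force 50

```text
t: 0.9
ee_pos: [0.2327, -0.5505, 0.263]
eef_rot: [-3.128, -0.278, 0.001]
contact_force: [0.8, -0.1, 0.7]
width: 1.002
grip_force: 0.0
```

Emit:
drive_tool --hand '[0,0,0,0,0,0,0,0]' --linear '[[0.5,-0.9,0],[0.5,-0.9,0],[0.5,-0.9,0],[0.5,-0.9,0],[0.5,-0.9,0],[0.5,-0.9,0],[0.5,-0.9,0],[0.5,-0.9,0]]' --delta_rot '[[0,0,0.06],[0,0,0.06],[0,0,0.06],[0,0,0.06],[0,0,0.06],[0,0,0.06],[0,0,0.06],[0,0,0.06]]'

```text
t: 1.7
ee_pos: [0.2904, -0.3964, 0.263]
eef_rot: [-3.136, -0.173, 0.001]
contact_force: [0.6, -0.3, -0.4]
width: 1.001
grip_force: 0.0
```

Emit:
drive_tool --hand '[0,0,0,0,0,0,0,0]' --linear '[[0.4,-0.93,0],[0.4,-0.93,0],[0.4,-0.93,0],[0.4,-0.93,0],[0.4,-0.93,0],[0.4,-0.93,0],[0.4,-0.93,0],[0.4,-0.93,0]]' --delta_rot '[[0,0,0.06],[0,0,0.06],[0,0,0.06],[0,0,0.06],[0,0,0.06],[0,0,0.06],[0,0,0.06],[0,0,0.06]]'

```text
t: 2.5
ee_pos: [0.3419, -0.2431, 0.2631]
eef_rot: [-3.141, -0.068, 0.001]
contact_force: [-0.7, -1.3, 0.5]
width: 1.001
grip_force: 0.0
```

Run:
```python
from plan import *
plan([.431,-.0175,.27],Rt(-94.5))
```

```text
t 2.5 p [ 0.3419 -0.2431  0.2631] err [ 89.1 225.6   6.9] rot err deg [-0.02  0.03  6.99] width 1.001 F [-0.7 -1.3  0.5] rows 12
[0.41, -0.92, -0.03] [-0.0, 0.0, 0.073]
[0.4, -0.93, -0.03] [-0.0, 0.0, 0.073]
[0.39, -0.93, -0.03] [-0.0, 0.0, 0.073]
[0.38, -0.94, -0.03] [-0.0, 0.0, 0.073]
[0.37, -0.94, -0.03] [-0.0, 0.0, 0.073]
[0.36, -0.94, -0.03] [-0.0, 0.0, 0.073]
[0.35, -0.95, -0.03] [-0.0, 0.0, 0.073]
[0.35, -0.95, -0.03] [-0.0, 0.0, 0.073]
[0.34, -0.95, -0.03] [-0.0, 0.0, 0.073]
[0.33, -0.96, -0.03] [-0.0, 0.0, 0.073]
[0.32, -0.96, -0.03] [-0.0, 0.0, 0.073]
[0.31, -0.96, -0.03] [-0.0, 0.0, 0.073]
```

Emit:
drive_tool --hand '[0,0,0,0,0,0,0,0]' --linear '[[0.4,-0.93,-0.05],[0.4,-0.93,-0.05],[0.38,-0.94,-0.05],[0.38,-0.94,-0.05],[0.37,-0.94,-0.05],[0.37,-0.94,-0.05],[0.36,-0.95,-0.05],[0.36,-0.95,-0.05]]' --delta_rot '[[0,0,0.08],[0,0,0.07],[0,0,0.07],[0,0,0.07],[0,0,0.07],[0,0,0.07],[0,0,0.07],[0,0,0.07]]'

```text
t: 3.3
ee_pos: [0.401, -0.0923, 0.2711]
eef_rot: [-3.141, 0.057, 0.001]
contact_force: [0.0, -0.1, 0.5]
width: 1.0
grip_force: 0.0
```

Emit:
drive_tool --hand '[0,0,0,0,0]' --linear '[[0.34,-0.95,0],[0.33,-0.96,0],[0.32,-0.96,0],[0.31,-0.96,0],[0,0,0]]' --delta_rot '[[0,0,0.08],[0,0,0.07],[0,0,0.07],[0,0,0.07],[0,0,0]]'

```text
t: 3.8
ee_pos: [0.432, -0.0154, 0.2713]
eef_rot: [-3.138, 0.112, -0.001]
contact_force: [0.6, 0.2, 0.1]
width: 1.001
grip_force: 0.0
```

Run:
```python
from plan import *
p,d=manip.capture("side"); c=p[40:220,160:420]
cv2.imwrite("pics/s1.png",cv2.cvtColor(cv2.resize(c,None,fx=3,fy=3,interpolation=cv2.INTER_CUBIC),cv2.COLOR_RGB2BGR))
plan([.431,-.0175,.176],Rt(-94.5))
```

```text
t 3.85 p [ 0.4312 -0.0171  0.2711] err [ -0.2  -0.4 -95.1] rot err deg [-0.    0.03  0.3 ] width 0.997 F [-0.6 -1.6  0.4] rows 5
[-0.0, 0.0, 0.95] [-0.0, 0.001, 0.007]
[-0.0, 0.0, 0.95] [-0.0, 0.001, 0.007]
[-0.0, 0.0, 0.95] [-0.0, 0.001, 0.007]
[-0.0, 0.0, 0.95] [-0.0, 0.001, 0.007]
[-0.0, 0.0, 0.95] [-0.0, 0.001, 0.007]
```

View pics/s1.png

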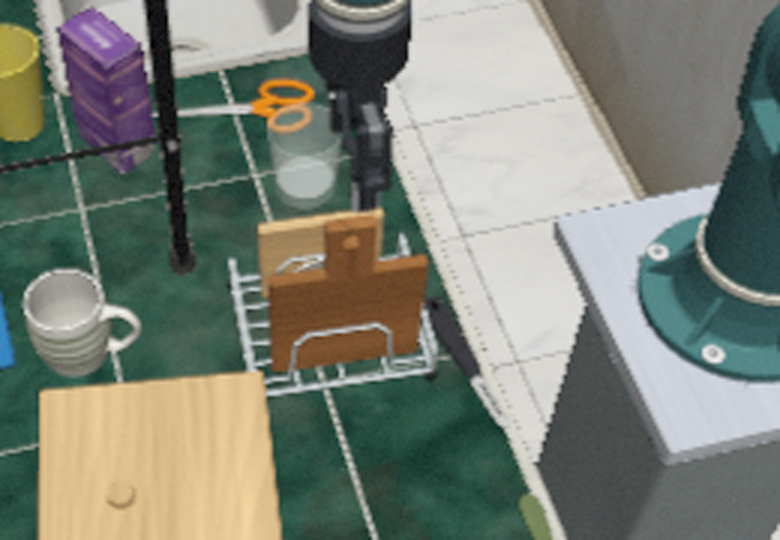

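The gripper is over the handle, with its fingers at (368,190) and the handle at (352,235) in the crop. Down and grip.

Emit:
drive_tool --hand '[0,0,0,0,0,1,1,1]' --linear '[[0,0,0.95],[0,0,0.95],[0,0,0.95],[0,0,0.95],[0,0,0.95],[0,0,0],[0,0,0],[0,0,0]]' --delta_rot '[[0,0,0],[0,0,0],[0,0,0],[0,0,0],[0,0,0],[0,0,0],[0,0,0],[0,0,0]]'

```text
t: 4.65
ee_pos: [0.4316, -0.0184, 0.1771]
eef_rot: [3.139, -0.121, 0.002]
contact_force: [-0.7, 0.1, 0.5]
width: 0.513
grip_force: 0.0
```

Emit:
drive_tool --hand '[1,1,1,1]' --linear '[[0,0,0],[0,0,0],[0,0,0],[0,0,0]]' --delta_rot '[[0,0,0],[0,0,0],[0,0,0],[0,0,0]]'

```text
t: 5.05
ee_pos: [0.4317, -0.018, 0.1771]
eef_rot: [3.139, -0.121, 0.002]
contact_force: [-0.3, 1.1, 6.6]
width: 0.156
grip_force: 49.9
```

Emit:
drive_tool --hand '[1,1,1,1,1,1,1,1]' --linear '[[0,0,-0.4],[0,0,-0.7],[0,0,-0.7],[0,0,-0.9],[0,0,-0.9],[0,0,-0.9],[0,0,-0.7],[0,0,0]]' --delta_rot '[[0,0,0],[0,0,0],[0,0,0],[0,0,0],[0,0,0],[0,0,0],[0,0,0],[0,0,0]]'

```text
t: 5.85
ee_pos: [0.4318, -0.0179, 0.2817]
eef_rot: [-3.139, 0.12, -0.005]
contact_force: [0.8, 0.2, -3.7]
width: 0.154
grip_force: 48.9
```

```bash
cat >> plan.py <<'E'
BIN=np.array([.6474,.158]); BY=-8.5   # centre, yaw deg
def binpt(out,lat,z):
    a=np.radians(BY); e=np.array([np.cos(a),np.sin(a)]); l=np.array([-np.sin(a),np.cos(a)])
    return np.r_[BIN-(.1+out)*e+lat*l,z]
E
python3 - <<'E'
from plan import *
p,d,W=shot("side"); cv2.imwrite("pics/s2.png",cv2.cvtColor(cv2.resize(p[60:260,130:390],None,fx=2.5,fy=2.5,interpolation=cv2.INTER_CUBIC),cv2.COLOR_RGB2BGR))
plan(binpt(.10,0,.29),Rt(BY))
print(binpt(0,0,0))
E
```

```text
t 5.9 p [ 0.431  -0.0179  0.2806] err [ 18.6 205.5   9.4] rot err deg [ 5.000e-02 -5.000e-02 -8.586e+01] width 0.161 F [ 0.3  1.4 -3.9] rows 11
[0.01, -0.94, -0.04] [0.001, -0.001, -0.976]
[0.14, -0.93, -0.04] [0.001, -0.001, -0.976]
[0.27, -0.9, -0.04] [0.001, -0.001, -0.976]
[0.38, -0.86, -0.04] [0.001, -0.001, -0.976]
[0.5, -0.8, -0.04] [0.001, -0.001, -0.976]
[0.6, -0.72, -0.04] [0.001, -0.001, -0.976]
[0.69, -0.63, -0.04] [0.001, -0.001, -0.976]
[0.77, -0.53, -0.04] [0.001, -0.001, -0.976]
[0.84, -0.42, -0.04] [0.001, -0.001, -0.976]
[0.89, -0.3, -0.04] [0.001, -0.001, -0.976]
[0.92, -0.18, -0.04] [0.001, -0.001, -0.976]
[0.54849841 0.17278094 0.        ]
```

View pics/s2.png

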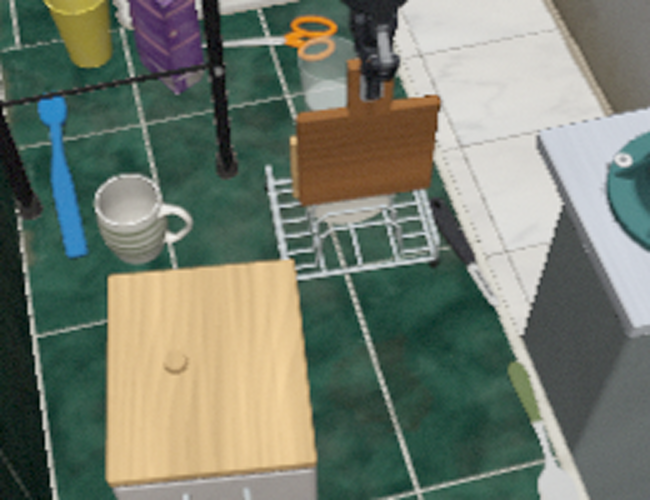

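The board hangs straight, clear of the hoops, with its foot at about (300-430,190). Now carry it round to the bin while turning.

Emit:
drive_tool --hand '[1,1,1,1,1,1,1,1]' --linear '[[0,-0.5,-0.3],[0,-0.94,-0.3],[0.14,-0.93,0],[0.27,-0.9,0],[0.38,-0.86,0],[0.5,-0.8,0],[0.6,-0.72,0],[0.69,-0.63,0]]' --delta_rot '[[0,0,0],[0,0,-0.97],[0,0,-0.97],[0,0,-0.97],[0,0,-0.97],[0,0,-0.97],[0,0,-0.97],[0,0,-0.97]]'

```text
t: 6.7
ee_pos: [0.4427, 0.1244, 0.2914]
eef_rot: [-2.843, -1.335, 0.004]
contact_force: [0.5, 0.1, -3.2]
width: 0.154
grip_force: 49.0
```

Run:
```python
from plan import *
plan(binpt(.10,0,.29),Rt(BY))
```

```text
t 6.7 p [0.4427 0.1244 0.2914] err [ 6.9 63.2 -1.4] rot err deg [ -0.12   0.07 -31.18] width 0.154 F [ 0.5  0.1 -3.2] rows 4
[0.66, -0.44, 0.02] [-0.004, 0.002, -0.974]
[0.72, -0.34, 0.02] [-0.004, 0.002, -0.974]
[0.76, -0.24, 0.02] [-0.004, 0.002, -0.974]
[0.78, -0.14, 0.02] [-0.004, 0.002, -0.974]
```

Emit:
drive_tool --hand '[1,1,1,1,1,1]' --linear '[[0.66,-0.44,0],[0.72,-0.34,0],[0.76,-0.24,0],[0.78,-0.14,0],[0,0,0],[0,0,0]]' --delta_rot '[[0,0,-0.97],[0,0,-0.97],[0,0,-0.97],[0,0,-0.97],[0,0,0],[0,0,0]]'

```text
t: 7.3
ee_pos: [0.4503, 0.1859, 0.2915]
eef_rot: [-2.39, -2.038, 0.004]
contact_force: [-0.6, -0.0, -4.2]
width: 0.159
grip_force: 49.0
```

Run:
```python
from plan import *
from meas import *
plan(binpt(.10,0,.29),Rt(BY))
s=manip.observe(); print("q",s["q"].round(2))
for n in("side","top"):
    p,d,W=shot(n); hsv=cv2.cvtColor(p,cv2.COLOR_RGB2HSV)
    m=(hsv[...,0]>4)&(hsv[...,0]<16)&(hsv[...,1]>100)&(W[...,0]>.35)&(W[...,0]<.53)&(W[...,1]>.05)&(W[...,1]<.3)&(W[...,2]>.05)&(W[...,2]<.4)
    P=W[m]; print(n,m.sum(),[np.percentile(P[:,i],[1,50,99]).round(3) for i in range(3)])
    B=P[(P[:,2]<.27)]
    if len(B)>50: print(rect(B)); c=B-B.mean(0); v=np.linalg.svd(c,full_matrices=False)[2]; print("normal",v[2].round(3),"mean",B.mean(0).round(4))
    if n=="side": cv2.imwrite("pics/s3.png",cv2.cvtColor(cv2.resize(p[60:300,130:410],None,fx=2.5,fy=2.5,interpolation=cv2.INTER_CUBIC),cv2.COLOR_RGB2BGR))
```

```text
t 7.3 p [0.4503 0.1859 0.2915] err [-0.7  1.7 -1.5] rot err deg [-0.12  0.08 -0.6 ] width 0.159 F [-0.6 -0.  -4.2] rows 1
[0.08, -0.05, 0.08] [-0.015, 0.01, -0.076]
q [-0.    0.26 -0.58  2.05  0.18  0.89 -0.84]
side 754 [array([0.445, 0.461, 0.47 ]), array([0.138, 0.212, 0.26 ]), array([0.146, 0.255, 0.331])]
(array([454.3, 196.1]), array([131.4,  14.2]), 80.9)
normal [ 0.994 -0.104  0.022] mean [0.4623 0.2237 0.2213]Traceback (most recent call last):
  File "<stdin>", line 8, in <module>
    return _quantile_unchecked(
        a, q, axis, out, overwrite_input, method, keepdims, weights)
    return _ureduce(a,
                    func=_quantile_ureduce_func,
    ...<5 lines>...
                    overwrite_input=overwrite_input,
                    method=method)
    r = func(a, **kwargs)
    result = _quantile(arr,
                       quantiles=q,
    ...<2 lines>...
                       out=out,
                       weights=wgt)
    slices_having_nans = np.isnan(arr[-1, ...])
                                  ~~~^^^^^^^^^
IndexError: index -1 is out of bounds for axis 0 with size 0
```

View pics/s3.png

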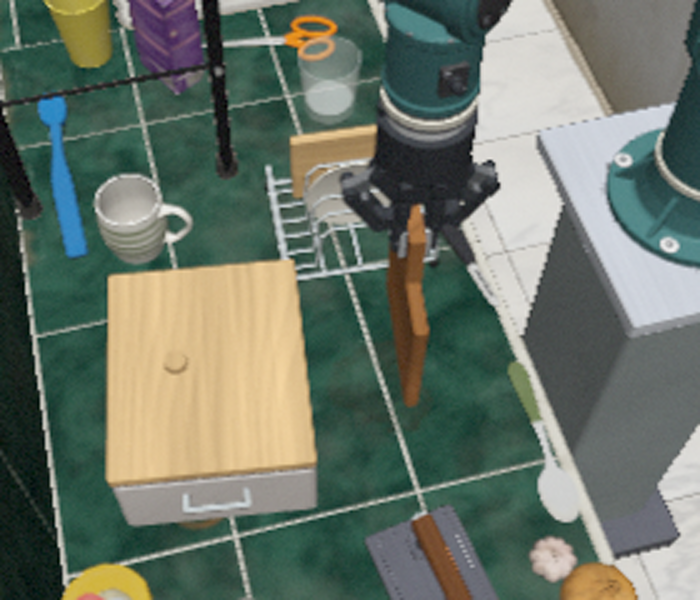

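The board is upright in front of the bin and clear of everything. Its left edge runs from the shoulder at (427,330) to the foot at (411,405) in the crop. I compare this with the projection of a square board, then plan the tilt.

Run:
```python
from plan import *
s=manip.observe(); R=Ro.from_rotvec(s["eef_rot"]); p=s["ee_pos"]
lat=-R.as_matrix()[:,0]; print("tool x",R.as_matrix()[:,0].round(3))
sg=1 if lat[1]>0 else -1
X=[p+R.apply([-sg*0+ (-.075 if R.as_matrix()[1,0]<0 else .075),ty,.162-h]) for h,ty in((.14,-.007),(.14,.007),(0,-.007),(0,.007))]
q=proj("side",X); print(((q-[130,60])*2.5).round(0))
# target lean: board angle th, foot back corner at out=b
th=np.radians(19)
for b in(.039,.040,.041):
    # back face line from (out=b,z=0) leaning to touch rounded edge circle centre out=-.004,z=.126 r=.004
    from scipy.optimize import brentq
    f=lambda t:((b+.004)*np.cos(t)-.126*np.sin(t))-.004
    t=brentq(f,.1,.6); print(b,np.degrees(t), "centre",b+.007*np.cos(t),"front",b+.014*np.cos(t))
```

```text
tool x [ 0.159  0.987 -0.002]
[[430. 331.]
 [414. 333.]
 [418. 406.]
 [404. 407.]]
0.039 17.121535755118938 centre 0.04568977698477517 front 0.05237955396955034
0.04 17.532047325897235 centre 0.046674840251724956 front 0.05334968050344992
0.041 17.94062157798773 centre 0.04765963378468394 front 0.05431926756936789
```

```bash
cat >> plan.py <<'E'
TL=17.5
def lean(dout,dz):
    t=np.radians(TL); return binpt(.0467-.162*np.sin(t)+dout,0,.0021+.162*np.cos(t)+dz)
E
python3 - <<'E'
from plan import *
plan(lean(.03,.10),Rt(BY,TL),5)
E
```

```text
t 7.4 p [0.4506 0.1849 0.2917] err [ 70.2  -8.  -35.1] rot err deg [17.42 -0.   -0.69] width 0.157 F [ 0.3  0.4 -3.5] rows 5
[0.03, 0.71, 0.35] [0.436, -0.0, -0.017]
[0.03, 0.73, 0.31] [0.436, -0.0, -0.017]
[0.03, 0.74, 0.26] [0.436, -0.0, -0.017]
[0.03, 0.76, 0.22] [0.436, -0.0, -0.017]
[0.03, 0.77, 0.17] [0.436, -0.0, -0.017]
```

Emit:
drive_tool --hand '[1,1,1,1,1,1,1]' --linear '[[0.03,0.71,0.35],[0.03,0.73,0.31],[0.03,0.74,0.26],[0.03,0.76,0.22],[0.03,0.77,0.17],[0,0,0],[0,0,0]]' --delta_rot '[[0.44,0,-0.02],[0.44,0,-0.02],[0.44,0,-0.02],[0.44,0,-0.02],[0.44,0,-0.02],[0,0,0],[0,0,0]]'

```text
t: 8.1
ee_pos: [0.5218, 0.1772, 0.2563]
eef_rot: [-2.19, -1.891, 0.292]
contact_force: [-1.0, 0.3, -2.7]
width: 0.155
grip_force: 49.6
```

Run:
```python
from plan import *
plan(lean(.010,.010),Rt(BY,TL),6)
```

```text
t 8.1 p [0.5218 0.1772 0.2563] err [ 18.8  -3.2 -89.7] rot err deg [-0.14 -0.02  0.11] width 0.155 F [-1.   0.3 -2.7] rows 6
[-0.0, 0.38, 0.66] [-0.003, -0.0, 0.002]
[-0.0, 0.38, 0.66] [-0.003, -0.0, 0.002]
[-0.0, 0.38, 0.66] [-0.003, -0.0, 0.002]
[-0.0, 0.38, 0.66] [-0.003, -0.0, 0.002]
[-0.0, 0.38, 0.66] [-0.003, -0.0, 0.002]
[-0.0, 0.38, 0.66] [-0.003, -0.0, 0.002]
```

Emit:
drive_tool --hand '[1,1,1,1,1,1,1,1]' --linear '[[0,0.38,0.66],[0,0.38,0.66],[0,0.38,0.66],[0,0.38,0.66],[0,0.38,0.66],[0,0.38,0.66],[0,0,0],[0,0,0]]' --delta_rot '[[0,0,0],[0,0,0],[0,0,0],[0,0,0],[0,0,0],[0,0,0],[0,0,0],[0,0,0]]'

```text
t: 8.9
ee_pos: [0.5407, 0.1758, 0.1673]
eef_rot: [-2.187, -1.894, 0.292]
contact_force: [0.2, 0.5, -4.0]
width: 0.157
grip_force: 49.7
```

Run:
```python
from plan import *
plan(lean(0.0,0.001),Rt(BY,TL),4)
for n in("side","top"):
    p,d,W=shot(n)
    if n=="side": S=p[60:300,130:410]
    else: T=p[90:300,150:400]
cv2.imwrite("pics/s4.png",cv2.cvtColor(np.hstack([cv2.resize(a,(400,int(400*a.shape[0]/a.shape[1])),interpolation=cv2.INTER_CUBIC)[:336] for a in(S,T)]),cv2.COLOR_RGB2BGR))
```

```text
t 8.9 p [0.5407 0.1758 0.1673] err [ 9.8 -3.3 -9.7] rot err deg [-0.17 -0.02  0.29] width 0.157 F [ 0.2  0.5 -4. ] rows 4
[-0.02, 0.16, 0.08] [-0.005, -0.001, 0.009]
[-0.02, 0.16, 0.08] [-0.005, -0.001, 0.009]
[-0.02, 0.16, 0.08] [-0.005, -0.001, 0.009]
[-0.02, 0.16, 0.08] [-0.005, -0.001, 0.009]
```

View pics/s4.png

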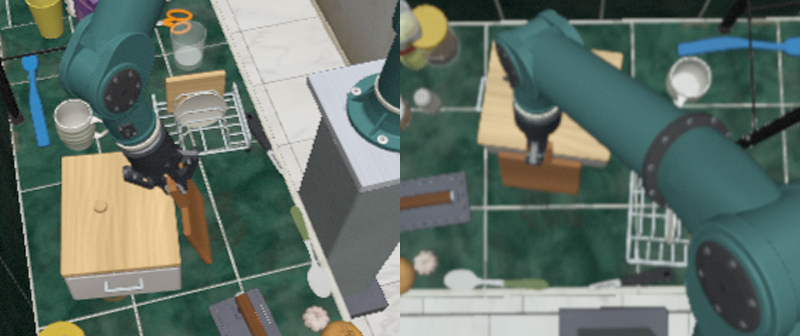

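The board is tilted and centred before the bin, spanning about x 500-580 against the lid's 480-608 in the right-hand panel. I lower it the last centimetre gently while watching the force.

Emit:
drive_tool --hand '[1,1,1,1,1,1]' --linear '[[-0.02,0.13,0.09],[-0.02,0.13,0.09],[-0.02,0.13,0.09],[-0.02,0.13,0.09],[0,0,0],[0,0,0]]' --delta_rot '[[0,0,0.01],[0,0,0.01],[0,0,0.01],[0,0,0.01],[0,0,0],[0,0,0]]'

```text
t: 9.6
ee_pos: [0.5482, 0.1731, 0.1577]
eef_rot: [-2.193, -1.888, 0.292]
contact_force: [0.0, -0.1, -3.4]
width: 0.154
grip_force: 49.6
```

Run:
```python
from plan import *
plan(lean(0.0,0.0),Rt(BY,TL),2)
```

```text
t 9.6 p [0.5482 0.1731 0.1577] err [ 2.2 -0.6 -1. ] rot err deg [-0.12 -0.03 -0.03] width 0.154 F [ 0.  -0.1 -3.4] rows 2
[-0.01, 0.06, 0.01] [-0.008, -0.002, -0.002]
[-0.01, 0.06, 0.01] [-0.008, -0.002, -0.002]
```

Emit:
drive_tool --hand '[1,1,1]' --linear '[[0,0.015,0.05],[0,0.015,0.05],[0,0,0]]' --delta_rot '[[0,0,0],[0,0,0],[0,0,0]]'

```text
t: 9.9
ee_pos: [0.5487, 0.1733, 0.1567]
eef_rot: [-2.193, -1.889, 0.291]
contact_force: [0.0, -0.8, 5.5]
width: 0.154
grip_force: 50.6
```

Emit:
drive_tool --hand '[1,1,1]' --linear '[[0,0.05,-0.015],[0,0.05,-0.015],[0,0,0]]' --delta_rot '[[0,0,0],[0,0,0],[0,0,0]]'

```text
t: 10.2
ee_pos: [0.5495, 0.1731, 0.1565]
eef_rot: [-2.192, -1.888, 0.294]
contact_force: [-2.0, -1.2, 7.1]
width: 0.156
grip_force: 51.0
```

Emit:
drive_tool --hand '[1,1,1]' --linear '[[0,0.05,-0.015],[0,0.05,-0.015],[0,0,0]]' --delta_rot '[[0,0,0],[0,0,0],[0,0,0]]'

```text
t: 10.5
ee_pos: [0.5495, 0.1731, 0.1564]
eef_rot: [-2.189, -1.887, 0.299]
contact_force: [-4.5, -1.0, 6.4]
width: 0.157
grip_force: 50.9
```

Run:
```python
from plan import *
plan(lean(0.0,0.0),Rt(BY,TL),1)
p,d,W=shot("side"); hsv=cv2.cvtColor(p,cv2.COLOR_RGB2HSV)
cv2.imwrite("pics/s5.png",cv2.cvtColor(cv2.resize(p[165:275,165:305],None,fx=5.4,fy=5.4,interpolation=cv2.INTER_CUBIC),cv2.COLOR_RGB2BGR))
```

```text
t 10.5 p [0.5495 0.1731 0.1564] err [ 0.9 -0.6  0.2] rot err deg [-0.44  0.05  0.01] width 0.157 F [-4.5 -1.   6.4] rows 1
[-0.02, 0.05, -0.02] [-0.055, 0.006, 0.002]
```

View pics/s5.png

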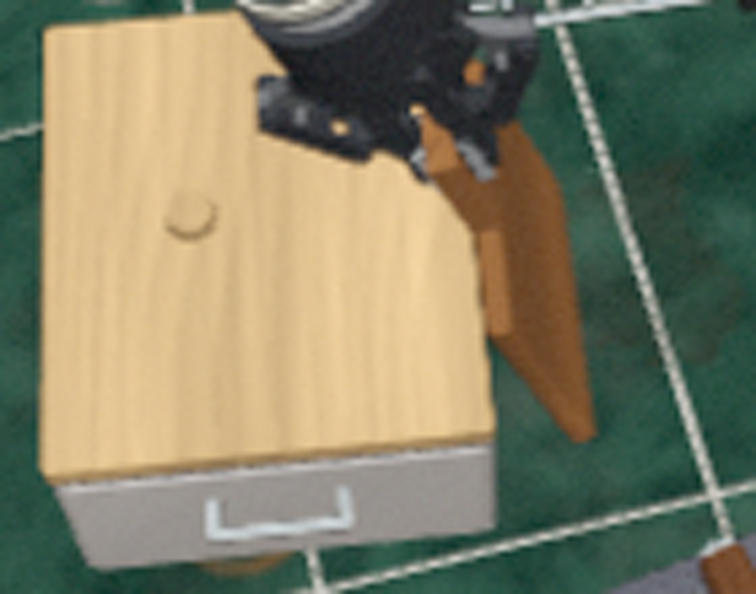

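The board's back rests along the lid's front edge, parallel to it, with the foot's near corner at (585,440). Now I release and back out along the tool.

Emit:
drive_tool --hand '[0.6,0.4,0.4,0.4]' --linear '[[0,0,0],[0,0,0],[0,0,0],[0,0,-0.3]]' --delta_rot '[[0,0,0],[0,0,0],[0,0,0],[0,0,0]]'

```text
t: 10.95
ee_pos: [0.5538, 0.1719, 0.1607]
eef_rot: [-2.192, -1.888, 0.294]
contact_force: [-0.6, -0.2, 0.0]
width: 0.597
grip_force: 0.0
```

Emit:
drive_tool --hand '[0.4,0.4,0.4,0.4,0.3,0.2,0.1,0]' --linear '[[0,0,-0.6],[0,0,-0.9],[0,0,-0.9],[0,0,-0.9],[0,-0.4,-0.9],[0,-0.9,-0.5],[0,-0.9,-0.4],[0,-0.9,-0.3]]' --delta_rot '[[0,0,0],[0,0,0],[0,0,0],[0,0,0],[0,0,0],[-0.5,0,0],[-0.8,0,0],[-0.8,0,0]]'

```text
t: 11.75
ee_pos: [0.527, 0.1772, 0.2813]
eef_rot: [-2.376, -2.044, 0.003]
contact_force: [-0.0, 0.9, -0.0]
width: 1.0
grip_force: 0.0
```

Run:
```python
from plan import *
P0=[.4665,.415,.20]
plan(P0,Rt(7.8))
for n in("side","top"):
    p,d,W=shot(n); np.save(f"pics/{n}5.npy",d); cv2.imwrite(f"pics/{n}5.png",cv2.cvtColor(p,cv2.COLOR_RGB2BGR)); hsv=cv2.cvtColor(p,cv2.COLOR_RGB2HSV)
    m=(hsv[...,0]>4)&(hsv[...,0]<16)&(hsv[...,1]>100)&(W[...,0]>.42)&(W[...,0]<.65)&(W[...,1]>.05)&(W[...,1]<.3)&(W[...,2]>-.01)&(W[...,2]<.4)
    P=W[m]; a=np.radians(BY); e=np.array([np.cos(a),np.sin(a)]); l=np.array([-e[1],e[0]])
    Q=np.c_[-(P[:,:2]-BIN)@e-.1,(P[:,:2]-BIN)@l,P[:,2]]
    print(n,m.sum())
    for i in range(3): print(np.percentile(Q[:,i],[0.5,2,50,98,99.5]).round(4))
```

```text
t 11.75 p [0.527  0.1772 0.2813] err [-60.5 237.8 -81.3] rot err deg [ -0.34  -0.25 -16.4 ] width 1.0 F [-0.   0.9 -0. ] rows 13
[0.87, -0.36, 0.32] [-0.003, -0.002, -0.158]
[0.88, -0.35, 0.32] [-0.003, -0.002, -0.158]
[0.88, -0.33, 0.32] [-0.003, -0.002, -0.158]
[0.89, -0.31, 0.32] [-0.003, -0.002, -0.158]
[0.9, -0.29, 0.32] [-0.003, -0.002, -0.158]
[0.9, -0.27, 0.32] [-0.003, -0.002, -0.158]
[0.91, -0.25, 0.32] [-0.003, -0.002, -0.158]
[0.91, -0.23, 0.32] [-0.003, -0.002, -0.158]
[0.92, -0.21, 0.31] [-0.003, -0.002, -0.158]
[0.92, -0.19, 0.31] [-0.003, -0.002, -0.158]
[0.93, -0.17, 0.31] [-0.003, -0.002, -0.158]
[0.93, -0.15, 0.31] [-0.003, -0.002, -0.158]
[0.93, -0.13, 0.31] [-0.003, -0.002, -0.158]
side 1015
[-0.0174 -0.0152  0.0183  0.0502  0.0517]
[-0.0684 -0.0653  0.0146  0.0752  0.076 ]
[0.0091 0.014  0.1111 0.1942 0.1953]
top 17
[0.0412 0.0417 0.0497 0.0547 0.0549]
[0.0587 0.0592 0.0661 0.0718 0.0718]
[0.0105 0.012  0.0278 0.0496 0.0506]
```

The board stands leaning on its own. Its handle top is at z≈0.195, it is centred within 1-2 mm, and its front is at about 0.052 m out. Now the press.

Emit:
drive_tool --hand '[0,0,0,0,0,0,0]' --linear '[[0.87,-0.36,0.3],[0.88,-0.35,0.3],[0.88,-0.33,0.3],[0.89,-0.31,0.3],[0.9,-0.29,0.3],[0.9,-0.27,0.3],[0.91,-0.25,0.3]]' --delta_rot '[[0,0,-0.16],[0,0,-0.16],[0,0,-0.16],[0,0,-0.16],[0,0,-0.16],[0,0,-0.16],[0,0,-0.16]]'

```text
t: 12.55
ee_pos: [0.4928, 0.3054, 0.2384]
eef_rot: [-2.205, -2.222, 0.011]
contact_force: [0.4, -0.1, -0.6]
width: 1.003
grip_force: 0.0
```

Emit:
drive_tool --hand '[0,0,0,0,0,0,0]' --linear '[[0.91,-0.23,0.3],[0.92,-0.21,0.3],[0.92,-0.19,0.3],[0.93,-0.17,0.3],[0.93,-0.15,0.3],[0.93,-0.13,0.3],[0,0,0]]' --delta_rot '[[0,0,-0.16],[0,0,-0.16],[0,0,-0.16],[0,0,-0.16],[0,0,-0.16],[0,0,-0.16],[0,0,0]]'

```text
t: 13.25
ee_pos: [0.4619, 0.417, 0.2027]
eef_rot: [-2.045, -2.366, 0.009]
contact_force: [0.4, -0.4, -0.2]
width: 0.998
grip_force: 0.0
```

Run:
```python
from plan import *
from meas import *
plan([.4665,.415,.047],Rt(7.8))
a=np.radians(BY); e=np.array([np.cos(a),np.sin(a)]); l=np.array([-e[1],e[0]])
for n in("side","top"):
    p,d,W=shot(n); cv2.imwrite(f"pics/{n}6.png",cv2.cvtColor(p,cv2.COLOR_RGB2BGR)); hsv=cv2.cvtColor(p,cv2.COLOR_RGB2HSV)
    m=(hsv[...,0]>4)&(hsv[...,0]<16)&(hsv[...,1]>100)&(W[...,0]>.42)&(W[...,0]<.65)&(W[...,1]>.05)&(W[...,1]<.3)&(W[...,2]>-.01)&(W[...,2]<.4)
    P=W[m]
    Q=np.c_[-(P[:,:2]-BIN)@e-.1,(P[:,:2]-BIN)@l,P[:,2]]
    print(n,m.sum())
    for i in range(3): print(np.percentile(Q[:,i],[0.5,2,50,98,99.5]).round(4))
    F=Q[(Q[:,2]<.1)&(Q[:,0]>.02)]; A=np.c_[F[:,1:],np.ones(len(F))]
    k=np.linalg.lstsq(A,F[:,0],rcond=None)[0]; print("front face out = %.3f*lat %.3f*z + %.4f"%tuple(k), len(F), "res",np.abs(A@k-F[:,0]).mean())
```

```text
t 13.25 p [0.4619 0.417  0.2027] err [   4.6   -2.  -155.7] rot err deg [-0.8  -0.41  0.51] width 0.998 F [ 0.4 -0.4 -0.2] rows 8
[-0.02, 0.04, 0.97] [-0.013, -0.006, 0.008]
[-0.02, 0.04, 0.97] [-0.013, -0.006, 0.008]
[-0.02, 0.04, 0.97] [-0.013, -0.006, 0.008]
[-0.02, 0.04, 0.97] [-0.013, -0.006, 0.008]
[-0.02, 0.03, 0.97] [-0.013, -0.006, 0.008]
[-0.02, 0.03, 0.97] [-0.013, -0.006, 0.008]
[-0.02, 0.03, 0.97] [-0.013, -0.006, 0.008]
[-0.02, 0.03, 0.97] [-0.013, -0.006, 0.008]
side 1017
[-0.018  -0.0157  0.0187  0.05    0.0511]
[-0.0686 -0.0655  0.0139  0.075   0.0758]
[0.0102 0.0152 0.1109 0.1937 0.1954]
front face out = -0.015*lat -0.313*z + 0.0540 447 res 0.0010812426916237963
top 1140
[-0.0125 -0.0093  0.0264  0.0537  0.0547]
[-0.073  -0.0702 -0.0006  0.0686  0.0717]
[0.0118 0.0168 0.1011 0.1938 0.1961]
front face out = -0.001*lat -0.323*z + 0.0588 566 res 0.0007963761877266936
```

Emit:
drive_tool --hand '[0,0,0,0,0,0,0,0]' --linear '[[-0.02,0.04,0.97],[-0.02,0.04,0.97],[-0.02,0.04,0.97],[-0.02,0.04,0.97],[-0.02,0.03,0.97],[-0.02,0.03,0.97],[-0.02,0.03,0.97],[-0.02,0.03,0.97]]' --delta_rot '[[-0.01,-0.01,0.01],[-0.01,-0.01,0.01],[-0.01,-0.01,0.01],[-0.01,-0.01,0.01],[-0.01,0,0.01],[-0.01,0,0.01],[-0.01,0,0.01],[-0.01,0,0.01]]'

```text
t: 14.15
ee_pos: [0.4694, 0.4096, 0.0471]
eef_rot: [2.075, 2.357, -0.003]
contact_force: [0.6, -0.6, -0.8]
width: 1.002
grip_force: 0.0
```

Emit:
drive_tool --hand '[1,1,1,1,1,1]' --linear '[[0,0,0],[0,0,0],[0,0,0],[0,0,0],[0,0,0],[0,0,0]]' --delta_rot '[[0,0,0],[0,0,0],[0,0,0],[0,0,0],[0,0,0],[0,0,0]]' --grip_force 80

```text
t: 14.75
ee_pos: [0.4676, 0.4116, 0.0488]
eef_rot: [2.072, 2.362, -0.003]
contact_force: [-1.2, -0.7, 5.5]
width: 0.252
grip_force: 78.0
```

Emit:
drive_tool --hand '[1,1,1,1]' --linear '[[0,0,-0.4],[0,0,-0.8],[0,0,-0.8],[0,0,0]]' --delta_rot '[[0,0,0],[0,0,0],[0,0,0],[0,0,0]]'

```text
t: 15.15
ee_pos: [0.4691, 0.4131, 0.0902]
eef_rot: [-2.072, -2.361, -0.005]
contact_force: [0.6, 1.6, -6.5]
width: 0.249
grip_force: 79.1
```

Run:
```python
from plan import *
plan(binpt(.135,0,.075),Rt(BY))
```

```text
t 15.15 p [0.4691 0.4131 0.0902] err [ -54.1 -220.3  -15.2] rot err deg [ 0.1  -0.16 15.96] width 0.249 F [ 0.6  1.6 -6.5] rows 12
[-0.88, -0.34, 0.06] [0.001, -0.002, 0.166]
[-0.89, -0.32, 0.06] [0.001, -0.002, 0.166]
[-0.9, -0.3, 0.06] [0.001, -0.002, 0.166]
[-0.9, -0.28, 0.06] [0.001, -0.002, 0.166]
[-0.91, -0.26, 0.06] [0.001, -0.002, 0.166]
[-0.91, -0.24, 0.06] [0.001, -0.002, 0.166]
[-0.92, -0.22, 0.06] [0.001, -0.002, 0.166]
[-0.92, -0.2, 0.06] [0.001, -0.002, 0.166]
[-0.93, -0.17, 0.06] [0.001, -0.002, 0.166]
[-0.93, -0.15, 0.06] [0.001, -0.002, 0.166]
[-0.94, -0.13, 0.06] [0.001, -0.002, 0.166]
[-0.94, -0.11, 0.06] [0.001, -0.002, 0.166]
```

Emit:
drive_tool --hand '[1,1,1,1,1,1,1,1]' --linear '[[-0.4,-0.7,0],[-0.7,-0.7,0],[-0.9,-0.7,0],[-0.9,-0.7,0],[-0.9,-0.3,0],[-0.92,-0.1,0],[-0.92,-0.05,0],[-0.92,0,0]]' --delta_rot '[[0,0,0.17],[0,0,0.17],[0,0,0.17],[0,0,0.17],[0,0,0.17],[0,0,0.17],[0,0,0.17],[0,0,0.17]]'

```text
t: 15.95
ee_pos: [0.4084, 0.2737, 0.0877]
eef_rot: [2.289, 2.152, -0.003]
contact_force: [0.5, 0.4, -5.9]
width: 0.259
grip_force: 79.1
```

Run:
```python
from plan import *
plan(binpt(.135,0,.075),Rt(BY))
```

```text
t 15.95 p [0.4084 0.2737 0.0877] err [  6.6 -81.  -12.7] rot err deg [-0.07  0.08  4.97] width 0.259 F [ 0.5  0.4 -5.9] rows 5
[-0.8, 0.12, 0.13] [-0.002, 0.002, 0.124]
[-0.8, 0.13, 0.13] [-0.002, 0.002, 0.124]
[-0.8, 0.14, 0.13] [-0.002, 0.002, 0.124]
[-0.8, 0.16, 0.13] [-0.002, 0.002, 0.124]
[-0.79, 0.17, 0.13] [-0.002, 0.002, 0.124]
```

Emit:
drive_tool --hand '[1,1,1,1,1,1,1,1]' --linear '[[-0.8,0.1,0.05],[-0.8,0.1,0.05],[-0.8,0.1,0.05],[-0.8,0.1,0.05],[-0.79,0.1,0.05],[0,0,0],[0,0,0],[0,0,0]]' --delta_rot '[[0,0,0.124],[0,0,0.124],[0,0,0.124],[0,0,0.124],[0,0,0.124],[0,0,0],[0,0,0],[0,0,0]]'

```text
t: 16.75
ee_pos: [0.411, 0.1961, 0.0829]
eef_rot: [-2.376, -2.054, 0.0]
contact_force: [-0.2, 0.5, -5.2]
width: 0.253
grip_force: 79.1
```

```bash
cat > chk.py <<'E'
from plan import *
from meas import *
a=np.radians(BY); e=np.array([np.cos(a),np.sin(a)]); l=np.array([-e[1],e[0]])
def chk():
  for n in("side","top"):
    p,d,W=shot(n); cv2.imwrite(f"pics/{n}7.png",cv2.cvtColor(p,cv2.COLOR_RGB2BGR)); hsv=cv2.cvtColor(p,cv2.COLOR_RGB2HSV)
    Q=np.dstack([-(W[...,:2]-BIN)@e-.1,(W[...,:2]-BIN)@l,W[...,2]])
    m=(hsv[...,0]>4)&(hsv[...,0]<16)&(hsv[...,1]>100)&(abs(Q[...,1])<.1)&(Q[...,0]>.02)&(Q[...,0]<.06)&(Q[...,2]<.1)
    F=Q[m]; A=np.c_[F[:,1:],np.ones(len(F))]
    if len(F)>20: k=np.linalg.lstsq(A,F[:,0],rcond=None)[0]; print(n,"board front out = %.3f*lat %.3f*z + %.4f"%tuple(k), len(F))
    g=(hsv[...,1]<90)&(Q[...,2]>.004)&(Q[...,2]<.06)&(Q[...,0]>.03)&(Q[...,0]<.22)&(abs(Q[...,1])<.13)
    c=comps(Q,d,g,150)
    for o in c: print("plate",*o)
E
python3 - <<'E'
from chk import *
plan(binpt(.107,0,.060),Rt(BY))
chk()
E
```

```text
t 16.75 p [0.411  0.1961 0.0829] err [ 31.7  -7.5 -22.9] rot err deg [-0.05 -0.03  0.2 ] width 0.253 F [-0.2  0.5 -5.2] rows 2
[-0.07, 0.81, 0.57] [-0.003, -0.002, 0.013]
[-0.07, 0.81, 0.57] [-0.003, -0.002, 0.013]
side board front out = -0.017*lat -0.318*z + 0.0543 443
plate 1353 [303. 226.] [137.1  11.2] [175.8 100.5] 89.7 [0.1321 0.0407 0.0473]
top board front out = 0.001*lat -0.323*z + 0.0589 562
```

Emit:
drive_tool --hand '[1,1,1,1,1,1]' --linear '[[-0.17,0.4,0.3],[-0.18,0.4,0.5],[0,0.4,0.4],[0,0,0.2],[0,0,0],[0,0,0]]' --delta_rot '[[0,0,0.02],[0,0,0],[0,0,0],[0,0,0],[0,0,0],[0,0,0]]'

```text
t: 17.45
ee_pos: [0.4326, 0.1841, 0.0543]
eef_rot: [-2.38, -2.05, 0.005]
contact_force: [0.4, 1.1, -5.7]
width: 0.253
grip_force: 79.0
```

Run:
```python
from chk import *
plan(binpt(.1045,-.004,.049),Rt(BY))
chk()
S=cv2.imread("pics/side7.png")[150:300,200:400]
cv2.imwrite("pics/s8.png",cv2.resize(S,None,fx=3.9,fy=3.9,interpolation=cv2.INTER_CUBIC))
```

```text
t 17.45 p [0.4326 0.1841 0.0543] err [12.   0.2 -5.3] rot err deg [-0.15  0.12  0.  ] width 0.253 F [ 0.4  1.1 -5.7] rows 1
[0.1, 0.59, 0.27] [-0.018, 0.016, 0.0]
side board front out = -0.018*lat -0.316*z + 0.0543 447
plate 1277 [294. 229.] [115.7  12.4] [154.1 103.4] 89.5 [0.1102 0.0339 0.0188]
top board front out = -0.000*lat -0.322*z + 0.0587 430
```

View pics/s8.png

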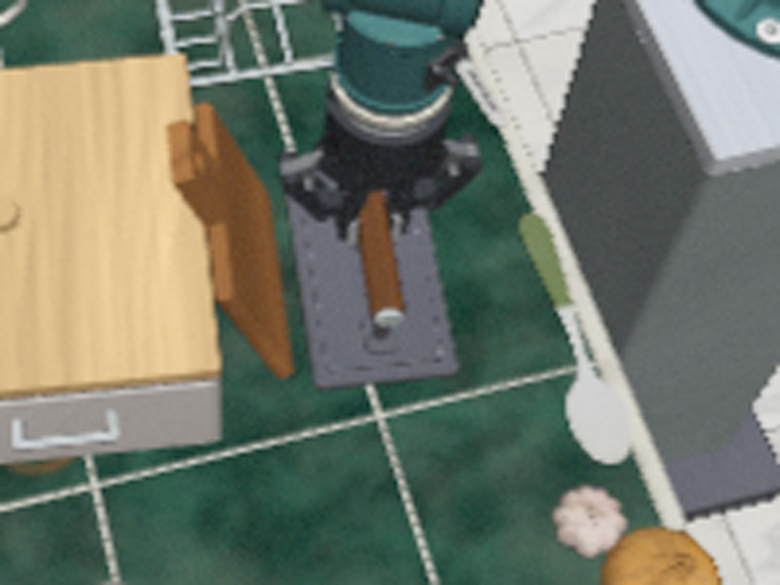

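The plate is parallel to the foot with a gap of about 11 mm: board corner (290,375), plate corner (318,388). I lower it and close up.

Emit:
drive_tool --hand '[1,1,1,1,1]' --linear '[[0,0.2,0.1],[0,0.2,0.1],[0,0,0.05],[0,0,0],[0,0,0]]' --delta_rot '[[0,0,0],[0,0,0],[0,0,0],[0,0,0],[0,0,0]]'

```text
t: 18.05
ee_pos: [0.4408, 0.1827, 0.0496]
eef_rot: [-2.38, -2.05, 0.004]
contact_force: [0.1, 0.9, -6.6]
width: 0.253
grip_force: 79.1
```

Emit:
drive_tool --hand '[1,1,1]' --linear '[[0,0.08,0.02],[0,0.08,0],[0,0,0]]' --delta_rot '[[0,0,0],[0,0,0],[0,0,0]]'

```text
t: 18.35
ee_pos: [0.4434, 0.1824, 0.0492]
eef_rot: [-2.38, -2.05, 0.005]
contact_force: [-1.6, 0.5, -4.8]
width: 0.255
grip_force: 79.2
```

Run:
```python
from chk import *
plan(binpt(.1045,-.004,.049),Rt(BY))
chk()
S=cv2.imread("pics/side7.png")[150:300,200:400]
cv2.imwrite("pics/s9.png",cv2.resize(S,None,fx=3.9,fy=3.9,interpolation=cv2.INTER_CUBIC))
```

```text
t 18.35 p [0.4434 0.1824 0.0492] err [ 1.2  1.9 -0.2] rot err deg [-0.16  0.12 -0.02] width 0.255 F [-1.6  0.5 -4.8] rows 1
[0.1, 0.04, 0.01] [-0.02, 0.016, -0.003]
side board front out = -0.016*lat -0.313*z + 0.0540 446
plate 1261 [290. 230.] [103.4  13.7] [150.6  99.9] 89.9 [0.1001 0.034  0.0141]
top board front out = -0.000*lat -0.317*z + 0.0583 255
```

Emit:
drive_tool --hand '[1,1,1,1]' --linear '[[0,0.06,0.03],[0,0.04,0.04],[0,0,0.03],[0,0,0]]' --delta_rot '[[0,0,0],[0,0,0],[0,0,0],[0,0,0]]'

```text
t: 18.85
ee_pos: [0.4434, 0.1821, 0.0487]
eef_rot: [-2.379, -2.052, 0.008]
contact_force: [-9.6, 0.3, 17.5]
width: 0.249
grip_force: 81.6
```

Run:
```python
from chk import *
plan(binpt(.1045,-.004,.049),Rt(BY))
chk()
S=cv2.imread("pics/side7.png")[165:265,210:330]
cv2.imwrite("pics/s9.png",cv2.resize(S,None,fx=6,fy=6,interpolation=cv2.INTER_CUBIC))
```

```text
t 18.85 p [0.4434 0.1821 0.0487] err [1.2 2.1 0.3] rot err deg [-0.21  0.23  0.05] width 0.249 F [-9.6  0.3 17.5] rows 1
[0.11, 0.04, -0.02] [-0.026, 0.028, 0.007]
side board front out = -0.015*lat -0.313*z + 0.0540 455
plate 1261 [290. 230.] [103.5  13.6] [151.4 100. ] 89.6 [0.1001 0.0338 0.0136]
top board front out = 0.003*lat -0.313*z + 0.0581 241
```

View pics/s9.png

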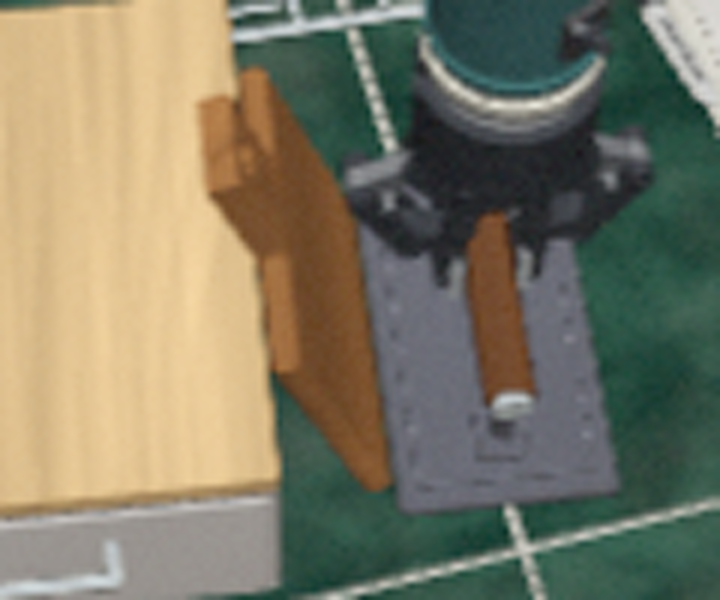

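The plate's near corner at (396,490) almost touches the board's foot corner at (390,485). I ease the downward load and close the last fraction.

Emit:
drive_tool --hand '[1,1,1]' --linear '[[0,0,-0.07],[0,0.05,0],[0,0,0]]' --delta_rot '[[0,0,0],[0,0,0],[0,0,0]]'

```text
t: 19.25
ee_pos: [0.445, 0.1818, 0.0488]
eef_rot: [-2.378, -2.051, 0.008]
contact_force: [-6.4, 1.0, 4.3]
width: 0.253
grip_force: 80.3
```

Emit:
drive_tool --hand '[1,1]' --linear '[[0,0.06,0],[0,0,0]]' --delta_rot '[[0,0,0],[0,0,0]]'

```text
t: 19.45
ee_pos: [0.4451, 0.1818, 0.0489]
eef_rot: [-2.378, -2.051, 0.01]
contact_force: [-8.4, 1.2, 7.6]
width: 0.253
grip_force: 80.7
```

Run:
```python
from chk import *
plan(binpt(.1045,-.004,.049),Rt(BY))
chk()
```

```text
t 19.45 p [0.4451 0.1818 0.0489] err [-0.5  2.5  0.1] rot err deg [-0.32  0.22  0.06] width 0.253 F [-8.4  1.2  7.6] rows 1
[0.12, -0.04, -0.01] [-0.04, 0.028, 0.007]
side board front out = -0.015*lat -0.299*z + 0.0523 434
plate 1262 [290. 230.] [102.1  13.7] [149.9 100.4] 89.7 [0.0986 0.0339 0.014 ]
top board front out = 0.009*lat -0.304*z + 0.0569 207
```

Pushing moved the foot in by about 1 mm, so the press touches the board. Now release and lift away.

Emit:
drive_tool --hand '[0,0,0,0,0,0,0,0]' --linear '[[0,0,0],[0,0,0],[0,0,0],[0,0,0],[0,0,0],[0,0,-0.3],[0,0,-0.7],[0,0,-0.9]]' --delta_rot '[[0,0,0],[0,0,0],[0,0,0],[0,0,0],[0,0,0],[0,0,0],[0,0,0],[0,0,0]]'

```text
t: 20.35
ee_pos: [0.4479, 0.1816, 0.0869]
eef_rot: [-2.38, -2.05, 0.006]
contact_force: [0.5, -0.0, 0.3]
width: 1.002
grip_force: 0.0
```

Emit:
drive_tool --hand '[0,0,0,0,0,0,0,0]' --linear '[[0,0,-0.95],[0,0,-0.95],[0,0,-0.95],[0,0,-0.95],[0,0,-0.95],[0,0,-0.95],[0,0,-0.95],[0,0,-0.95]]' --delta_rot '[[0,0,0],[0,0,0],[0,0,0],[0,0,0],[0,0,0],[0,0,0],[0,0,0],[0,0,0]]'

```text
t: 21.15
ee_pos: [0.4483, 0.1818, 0.2397]
eef_rot: [2.38, 2.05, -0.004]
contact_force: [0.7, 0.7, -0.4]
width: 1.0
grip_force: 0.0
```

Emit:
drive_tool --hand '[0,0,0,0,0,0,0,0]' --linear '[[0.95,0,-0.3],[0.95,0,0],[0.95,0,0],[0.95,0,0],[0.95,0,0],[0.95,0,0],[0.95,0,0],[0.95,0,0]]' --delta_rot '[[0,0,0],[0,0,0],[0,0,0],[0,0,0],[0,0,0],[0,0,0],[0,0,0],[0,0,0]]'

```text
t: 21.95
ee_pos: [0.471, 0.3328, 0.2446]
eef_rot: [2.38, 2.05, -0.004]
contact_force: [-1.2, -1.2, 0.4]
width: 0.999
grip_force: 0.0
```

Run:
```python
from chk import *
chk()
S=cv2.imread("pics/side7.png")[130:290,150:360]; T=cv2.imread("pics/top7.png")[90:250,170:380]
cv2.imwrite("pics/s10.png",np.hstack([cv2.resize(a,None,fx=1.9,fy=1.9,interpolation=cv2.INTER_CUBIC) for a in(S,T)]))
```

```text
side board front out = -0.013*lat -0.298*z + 0.0522 421
plate 854 [292. 237.] [102.   43.3] [ 92.1 100.2] 89.7 [0.1033 0.0543 0.0136]
top board front out = 0.006*lat -0.304*z + 0.0568 541
plate 1133 [242. 220.] [103.9  -2. ] [102.5 184.6] 0.1 [ 0.0971 -0.0185  0.0136]
```

View pics/s10.png

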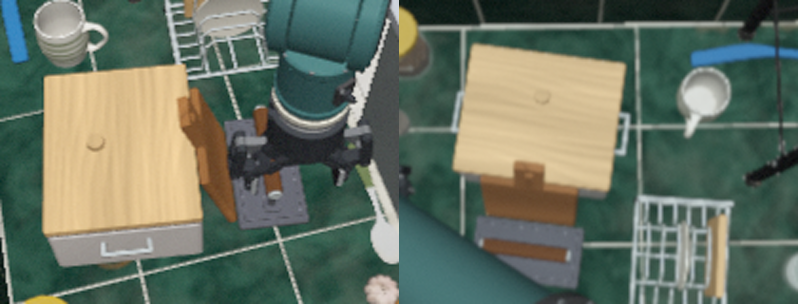

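The board leans square and centred with the press along its whole foot, the small board is still in the drainer, and the arm is clear. I hand in.

```bash
python3 -c "
from rig import manip
print(manip.job_done())"
```

```text
the job is handed in; nothing more can be done
None
```

The job is handed in at about 22 s: by camera, the cutting board leans handle up and centred on the bread bin's front, its foot about 4.5 cm out. The grill press lies flat with a long side against the whole foot, the small board is still in the drainer, and I moved nothing else.

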